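# Sort the bedside remotes into their fitted trays

## Task

Put each of the four beige remote controls into the felt tray made to its length, the longest in the longest tray and so on down to the shortest, each lying flat, buttons up, fully inside its tray's rim and let go. Leave the spectacle case where it is.

Things in the scene. Friction and masses are not known exactly. Their poses are not given: they have to be found in the camera images.
- remote_xl: the longest of four beige plastic remote controls with brown buttons, a loose block 170 mm long (its x), 36 mm wide (its y), 22 mm thick, about 120 g; lies buttons up; origin at the centre of its underside, z up. Grip it across its 36 mm width, near the middle
- remote_l: the second longest of four beige plastic remote controls with brown buttons, a loose block 135 mm long (its x), 36 mm wide (its y), 22 mm thick, about 95 g; lies buttons up; origin at the centre of its underside, z up. Grip it across its 36 mm width, near the middle
- remote_m: the third longest of four beige plastic remote controls with brown buttons, a loose block 100 mm long (its x), 36 mm wide (its y), 22 mm thick, about 70 g; lies buttons up; origin at the centre of its underside, z up. Grip it across its 36 mm width, near the middle
- remote_s: the shortest of four beige plastic remote controls with brown buttons, a loose block 70 mm long (its x), 36 mm wide (its y), 22 mm thick, about 50 g; lies buttons up; origin at the centre of its underside, z up. Grip it across its 36 mm width, near the middle
- tray_xl: the longest of four shallow fixed trays, grey felt floor and black rim, made for the 170 mm remote: outside 196 mm (its x) by 62 mm (its y), inside 190 by 56 mm, so the remote has 10 mm to spare all round; floor 4 mm above the table, rim 8 mm above it; origin at the centre of its underside, on the table, z up. Cannot be moved
- tray_l: the second longest of four shallow fixed trays, grey felt floor and black rim, made for the 135 mm remote: outside 161 mm (its x) by 62 mm (its y), inside 155 by 56 mm, so the remote has 10 mm to spare all round; floor 4 mm above the table, rim 8 mm above it; origin at the centre of its underside, on the table, z up. Cannot be moved
- tray_m: the third longest of four shallow fixed trays, grey felt floor and black rim, made for the 100 mm remote: outside 126 mm (its x) by 62 mm (its y), inside 120 by 56 mm, so the remote has 10 mm to spare all round; floor 4 mm above the table, rim 8 mm above it; origin at the centre of its underside, on the table, z up. Cannot be moved
- tray_s: the shortest of four shallow fixed trays, grey felt floor and black rim, made for the 70 mm remote: outside 96 mm (its x) by 62 mm (its y), inside 90 by 56 mm, so the remote has 10 mm to spare all round; floor 4 mm above the table, rim 8 mm above it; origin at the centre of its underside, on the table, z up. Cannot be moved
- case: closed tan leather spectacle case with a thin brass seam, rounded block 155 x 56 x 36 mm (x, y, z), loose, about 150 g, lying among the remotes and trays; origin at the centre of its underside. Not to be moved
Things that resemble listed ones, but are neither listed nor needed, are in the scene too. Leave any orange look-alike of the remote_m alone. Leave any blue look-alike of the tray_xl alone.

How it is judged:
By the outcome, as a careful person would: the job done as asked, in the order asked, and still so for the second after the job is handed in, with the robot touching nothing.
It also fails if it takes over 96 s, if anything falls off the work surface, if the arm or the gripper's body presses on something with over 40 N, if the wrist force passes 120 N, or if a joint passes its speed limit or range.

## Robot

A 6-joint arm with a two-finger parallel gripper is mounted at the origin on the work surface. World frame = base frame: x ahead of the robot, y to its left, z up, the work surface at z = 0. Lengths are in m, angles in rad, forces in N, time in s.
With the tool pointing down it reaches from about 0.35 to 0.775 m from the base axis. Payload 5.5 kg.
Tool frame: the origin (TCP) lies where the fingers leave the gripper's body, on its centre line; the fingertips stand env.tip_reach ahead of it and the grasp point (between the pads) lies 54 mm ahead of it (env.tip_reach is the distance from the TCP to the fingertips, in m); z points along the fingers, y is the line along which they close (so a half turn about z gives the same grasp; the last joint's range is limited). The gripper opens to 85 mm and grips with 20 to 120 N. Pads are 22 mm wide; open, the fingers measure 114 mm over their backs; the gripper's body (76 mm by 85 mm) begins 54 mm behind the grasp point. The pads swing forward as they close: fully open they stand 13 mm farther back than shut.
Start: joints at [-1.445, 0.313, 0.046, 1.304, 0, 1.431], TCP at [0.151, -0.555, 0.304] pointing down, gripper open.
Joint ranges: [-2.76, 2.76], [-0.86, 1.69], [-1.03, 1.26], [-2.2, 2.34], [-1.47, 1.5], [-3.14, 3.14]. Speed limits (rad/s): [2.57, 2.57, 3.14, 3.14, 3.14, 3.14].

## Interface

Orientations are given as a unit quaternion [w, x, y, z].
In Python, from workcell import status, optics, hand_in, env gives the robot as it stands.
- The arm moves only by the shell command python3 -m handwheel 'ROWS' [FORCE]. ROWS is a JSON object whose one key "deltas" holds a list of rows, each a list of 5 numbers: the opening, from -1 (shut) to 1 (fully open), then the shift along the tool's x, y, z in units of 40 mm (1.0 is 40 mm), then the turn about the tool's z in units of 10 degrees (1.0 is 10 degrees). In form: {"deltas": [[jaw, x, y, z, roll], ...]}. A call has 1 to 20 rows; each row shifts and turns the commanded pose from where the row before left it, along the tool's axes as they then stand; what a row does not reach is not made up. A row lasts 1/8 s, in which the tool goes at most 62.5 mm and 10.7 degrees, less where a joint would pass 70% of its speed; a pose out of reach is approached as far as the arm can. A call is refused whole if a number of a shift passes 1 or a number of a turn 1, either way. A call with a gripper value outside its range is refused whole. The fingers move at their own pace and stop on an object; FORCE is the grip in N (left out, the last holds). Time passes only in rows, so rows that do not move let the fingers close. It gives the time, the measured TCP pose, the force, the opening and the grip force at its end, in the units of the state.
- status.get_state(): the state, without advancing time (a new reading comes with each control period).
- optics.read_camera(name): name is "scene" or "side" or "wrist"; returns a dict with "frame" (400x640x3 uint8, red, green, blue), "depth" (400x640 float32, m along the optical axis (not along the pixel's ray), 0 where there is no reading), "vfov" (degrees; the focal length in pixels is half the picture's height over the tangent of half this angle, whatever the lens; pixels are square), "cx", "cy" (the principal point, pixels), "origin" and "attitude" of the camera in the world. Camera axes: x right, y down, z forward; pixel columns grow to the right and rows downward; lengths in m; the calibration is good to about 2 mm. A picture is of the moment at which its call begins.
- hand_in(): hands the job in; it is judged then, once.
The state is a dict: "clock": time; "joint_pos": joint angles; "qvel": joint speeds; "tau": joint torques, N m; "tcp_pos": TCP position; "orientation": TCP orientation; "wrist_force": force on the tool from outside, world axes, zero at the start; "ft_torque": the same for the moment, N m; "finger_gap": finger opening in m; "grip_force": force on a finger pad.
Only numpy, scipy, OpenCV 4.12 (cv2) and the standard library are available. Lean on these libraries where they do the work, as an engineer would, in place of code of your own. Each camera call takes 0.05 s, during which the arm holds its last target. There are 200 camera calls.

## Working session

There is one attempt and no reset: what is moved stays moved. The work goes in short steps, Python scripts to look and compute and a shell command to move; the robot and the scene stay as the last step left them, time stands still between calls to the robot, and variables do not carry over. Pictures are saved under pics/ and viewed, at most 14 in all, crops included, and the job is handed in when it is done.

```bash
mkdir -p pics; cat > h.py <<'E'
import numpy as np, cv2
from workcell import status, optics, hand_in, env
from scipy.spatial.transform import Rotation as R
def rot(q):
    q=np.array(q,float)
    return q if q.shape==(3,3) else R.from_quat(q[[1,2,3,0]]).as_matrix()
def cam(n): return optics.read_camera(n)
def rays(c,uv):
    f=200/np.tan(np.radians(c["vfov"])/2); uv=np.atleast_2d(uv).astype(float)
    d=np.c_[(uv[:,0]-c["cx"])/f,(uv[:,1]-c["cy"])/f,np.ones(len(uv))]
    return d@rot(c["attitude"]).T
def onplane(c,uv,z):
    d=rays(c,uv);o=np.array(c["origin"]); return o+d*((z-o[2])/d[:,2])[:,None]
def cloud(c):
    v,u=np.mgrid[:400,:640]; d=rays(c,np.c_[u.ravel(),v.ravel()])
    return (np.array(c["origin"])+d*c["depth"].reshape(-1,1)).reshape(400,640,3)
def save(n,im): cv2.imwrite(f"pics/{n}.png",im[:,:,::-1])
E
python3 - <<'E'
from h import *
import pickle
for n in("scene","side","wrist"):
    c=cam(n); save(n,c["frame"]); pickle.dump(c,open(n+".pkl","wb"))
    print(n,c["vfov"],c["cx"],c["cy"],c["origin"],c["attitude"],[k for k in c])
s=status.get_state();print(s,env.tip_reach)
E
```

```text
scene 43.6167606019759 322.6967205840817 196.10674987795167 [ 1.18938836 -0.44874126  0.90455685] [-0.33420931  0.81077625  0.44222025 -0.18811503] ['frame', 'depth', 'vfov', 'cx', 'cy', 'origin', 'attitude']
side 43.55452652868813 320.13083899585627 201.53263634310477 [-0.09747112  0.67487146  1.14977955] [ 0.10633623 -0.32234877  0.88705718 -0.31291122] ['frame', 'depth', 'vfov', 'cx', 'cy', 'origin', 'attitude']
wrist 66.38782336935407 319.5156264179184 194.81804115869022 [ 0.23344659 -0.53257412  0.37390803] [ 0.13140711  0.78341725 -0.59897396 -0.10109299] ['frame', 'depth', 'vfov', 'cx', 'cy', 'origin', 'attitude']
{'clock': 0.15, 'joint_pos': array([-1.44461250e+00,  3.13837672e-01,  4.52693531e-02,  1.30359709e+00,
       -4.15899553e-05,  1.43119813e+00]), 'qvel': array([-0.00124501, -0.00137645,  0.00277502, -0.00090646,  0.00064014,
       -0.00021743]), 'tau': array([ 1.65528989e-03, -4.81064522e+01,  2.98815930e+01,  1.38563791e-02,
       -1.51864315e-04,  9.35282145e-06]), 'tcp_pos': array([ 0.15097996, -0.55454485,  0.30322011]), 'orientation': array([-6.84662742e-04,  9.91182742e-01,  1.32500199e-01, -1.62032110e-05]), 'wrist_force': array([ 0.14592344, -0.26219725,  0.25476371]), 'ft_torque': array([ 0.03366136, -0.00296092,  0.01901408]), 'grip_force': 0.0, 'finger_gap': 0.08519596141514778} 0.0726
```

View pics/scene.png

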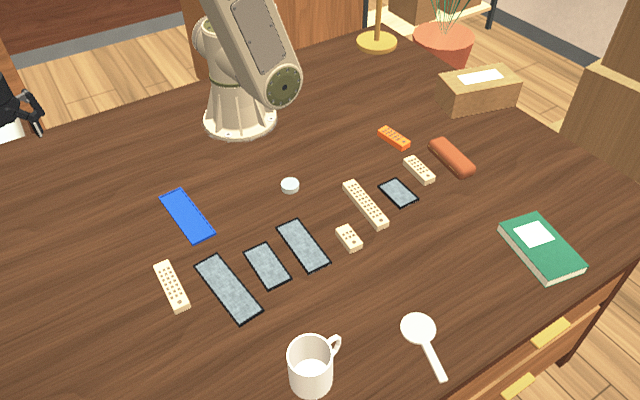

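View pics/side.png

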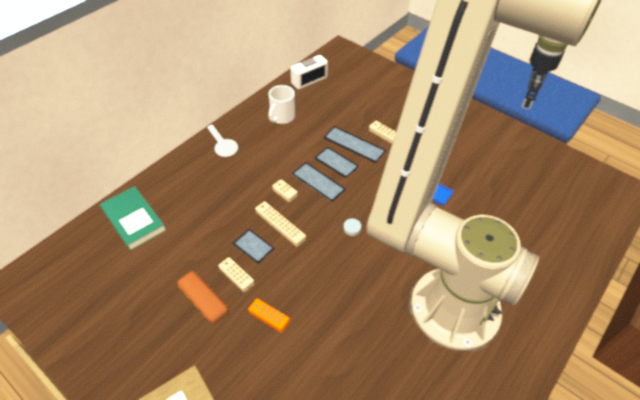

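The scene view shows all eight pieces unobstructed. The remotes are at (172,287), (365,204), (349,238) and (419,169), and the trays at (228,288), (267,265), (303,245) and (398,192). The side view agrees, and the arm hides little there.

```bash
cat > meas.py <<'E'
from h import *
import pickle
def rects(c,seeds,kind,roi=45):
    """min-area rectangles in the world of the blob nearest each seed pixel"""
    hsv=cv2.cvtColor(c["frame"],cv2.COLOR_RGB2HSV)
    if kind=="remote":   # top faces by height above the table, not red/orange/blue
        m=cv2.inRange(hsv,(12,15,175),(32,130,255))
        z=0.022
    else: m=cv2.inRange(hsv,(75,8,70),(125,110,215)); z=0.004
    m=cv2.morphologyEx(m,cv2.MORPH_CLOSE,np.ones((5,5)))
    n,lab,st,ce=cv2.connectedComponentsWithStats(m)
    out=[]
    for s in seeds:
        i=min((k for k in range(1,n) if st[k,4]>100),key=lambda k:np.hypot(*(ce[k]-s)))
        v,u=np.nonzero(lab==i); P=onplane(c,np.c_[u,v],z)
        if kind=="remote":
            Z=cloud(c)[v,u,2]; zt=np.median(Z); k=(Z>0.017) ; P=P[k]
        else: zt=np.median(cloud(c)[v,u,2])
        (x,y),(w,h),a=cv2.minAreaRect((P[:,:2]*1000).astype(np.float32))
        if w<h: w,h,a=h,w,a+90
        a=(a+90)%180-90
        out.append((x,y,w,h,a)); print(kind,s,"c %.1f %.1f size %.1f x %.1f ang %.1f z %.1f r %.0f"%(x,y,w,h,a,zt*1000,np.hypot(x,y)))
    return out
E
python3 - <<'E'
from meas import *
c=pickle.load(open("scene.pkl","rb"))
rects(c,[(172,287),(365,204),(349,238),(419,169)],"remote")
rects(c,[(228,288),(267,265),(303,245),(398,192)],"tray")
s=pickle.load(open("side.pkl","rb"))
rects(s,[(284,190),(280,222),(235,274)],"remote")
rects(s,[(353,144),(336,161),(318,181),(253,246)],"tray")
hs=cv2.cvtColor(c["frame"],cv2.COLOR_RGB2HSV)
for p in [(450,158),(394,138),(290,186),(187,215),(160,275),(180,300)]:
  print(p,hs[p[1],p[0]],np.round(cloud(c)[p[1],p[0]]*1000))
w=pickle.load(open("wrist.pkl","rb"))
E
```

```text
remote (172, 287) c 484.9 -394.6 size 137.5 x 35.3 ang -0.7 z 21.9 r 625
remote (365, 204) c 512.2 96.0 size 172.0 x 36.7 ang -4.6 z 21.7 r 521
remote (349, 238) c 582.2 -0.2 size 72.4 x 35.7 ang -4.4 z 21.6 r 582
remote (419, 169) c 487.7 291.3 size 101.0 x 34.2 ang -3.8 z 21.6 r 568
tray (228, 288) c 543.0 -292.9 size 191.4 x 57.7 ang 5.8 z 4.1 r 617
tray (267, 265) c 536.6 -192.6 size 120.7 x 58.0 ang -0.7 z 4.4 r 570
tray (303, 245) c 528.9 -94.2 size 156.3 x 57.7 ang -1.8 z 4.2 r 537
tray (398, 192) c 514.4 200.6 size 91.0 x 56.8 ang -1.3 z 4.2 r 552
remote (284, 190) c 574.7 3.4 size 73.2 x 38.2 ang -5.3 z 21.3 r 575
remote (280, 222) c 505.6 100.9 size 171.5 x 38.8 ang -4.7 z 22.0 r 516
remote (235, 274) c 480.9 294.3 size 102.3 x 37.0 ang -3.6 z 22.3 r 564
tray (353, 144) c 544.9 -294.3 size 191.2 x 59.2 ang 6.3 z 4.7 r 619
tray (336, 161) c 539.2 -194.0 size 121.6 x 58.6 ang -0.8 z 4.8 r 573
tray (318, 181) c 531.1 -96.0 size 156.4 x 57.8 ang -1.7 z 4.9 r 540
tray (253, 246) c 517.3 197.7 size 92.3 x 58.0 ang -0.4 z 5.3 r 554
(450, 158) [ 10 147 226] [515. 373.  37.]
(394, 138) [ 18 143 255] [352. 315.  22.]
(290, 186) [ 75   8 250] [359. -28.  19.]
(187, 215) [108 162 246] [ 295. -285.    3.]
(160, 275) [ 23  66 249] [ 452. -405.   24.]
(180, 300) [ 15  93 197] [ 536. -392.   24.]
```

View pics/wrist.png

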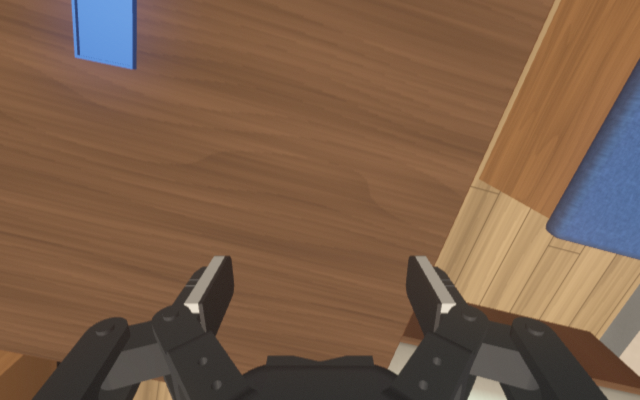

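The wrist view shows only the open fingers, a corner of the blue look-alike and the floor beyond the table edge. Next I'll check the case and mug clearances and the finger-tip depth.

```bash
python3 - <<'E'
from meas import *
c=pickle.load(open("scene.pkl","rb")); P=cloud(c)*1000
for nm,(u0,u1,v0,v1) in dict(mug=(280,345,325,400),case=(422,482,130,182),knob=(278,302,174,196),spoon=(395,450,305,385)).items():
    Q=P[v0:v1,u0:u1].reshape(-1,3); Q=Q[(Q[:,2]>10)&(Q[:,2]<200)]
    print(nm,np.percentile(Q,1,axis=0).round(),np.percentile(Q,99,axis=0).round())
    if nm=="case":
        (x,y),wh,a=cv2.minAreaRect(Q[Q[:,2]>28][:,:2].astype(np.float32)); print(x,y,wh,a)
w=pickle.load(open("wrist.pkl","rb")); s=status.get_state()
T=(cloud(w)-s["tcp_pos"])@rot(s["orientation"])*1000
for p in [(225,262),(228,275),(412,262),(415,275),(205,310)]: print(p,T[p[1],p[0]].round())
E
```

```text
mug [ 779. -289.   11.] [ 858. -180.   97.]
case [429. 274.  11.] [577. 419.  39.]
500.2953186035156 391.236572265625 (56.34819412231445, 156.45294189453125) 84.11917877197266
knob [328. -48.  10.] [373.  -3.  22.]
spoon [819. -53.  10.] [957.  15.  15.]
(225, 262) [ 11. -42.  50.]
(228, 275) [  4. -42.  51.]
(412, 262) [10. 43. 53.]
(415, 275) [ 7. 43. 47.]
(205, 310) [  7. -43.  24.]
```

```bash
cat >> h.py <<'E'
def to(x,y,z,yaw):
    "shift (units of 40 mm, tool axes now) and roll (10 deg) to the mm target"
    s=status.get_state(); M=rot(s["orientation"]); p=np.array(s["tcp_pos"])*1000
    d=M.T@(np.array([x,y,z])-p)/40; yw=np.degrees(np.arctan2(M[1,0],M[0,0]))
    r=-((yaw-yw+180)%360-180)/10
    print("t %.1f p %s yaw %.1f | shift %s roll %.2f | F %s gap %.1f grip %.0f"%(s["clock"],p.round(1),yw,d.round(2),r,np.round(s["wrist_force"],1),s["finger_gap"]*1000,s["grip_force"]))
E
python3 -m handwheel '{"deltas":[[1,0,0,0,-1],[1,0,0,0,-1],[1,0,0,0,-1],[1,0,0,0,-1],[1,0,0,0,-1],[1,0,0,0,-1],[1,0,0,0,-1],[1,0,0,0,-1],[1,0,0,0,-1],[1,0,0,0,-1],[1,0,0,0,-1],[1,0,0,0,-1],[1,0,0,0,-1],[1,0,0,0,-1],[1,0,0,0,-1],[1,0,0,0,-1]]}' 40
python3 -c "from h import *;to(509,98.5,200,175.35)"
```

```text
clock: 2.15
tcp_pos: [0.151, -0.5547, 0.3035]
orientation: [-0.0, 0.039, 0.999, 0.0]
wrist_force: [0.4, 0.4, -0.1]
finger_gap: 0.0854
grip_force: 0.0
t 2.1 p [ 151.  -554.7  303.5] yaw 175.6 | shift [-7.66 16.97  2.6 ] roll 0.02 | F [ 0.4  0.4 -0.1] gap 85.4 grip 0
```

```bash
python3 -m handwheel '{"deltas":[[1,-0.45,1,0.15,0],[1,-0.45,1,0.15,0],[1,-0.45,1,0.15,0],[1,-0.45,1,0.15,0],[1,-0.45,1,0.15,0],[1,-0.45,1,0.15,0],[1,-0.45,1,0.15,0],[1,-0.45,1,0.15,0],[1,-0.45,1,0.15,0],[1,-0.45,1,0.15,0],[1,-0.45,1,0.15,0],[1,-0.45,1,0.15,0],[1,-0.45,1,0.15,0],[1,-0.45,1,0.15,0],[1,-0.45,1,0.15,0],[1,-0.45,1,0.15,0],[1,-0.45,1,0.15,0],[1,0,0,0,0],[1,0,0,0,0]]}'
python3 - <<'E'
from h import *
to(509,98.5,78,175.35)
c=cam("wrist");save("w1",c["frame"])
print(onplane(c,[[320,200]],.022))
E
```

```text
clock: 4.53
tcp_pos: [0.5119, 0.0972, 0.2014]
orientation: [-0.001, 0.041, 0.999, -0.0]
wrist_force: [-0.7, 0.1, 1.2]
finger_gap: 0.0856
grip_force: 0.0
t 4.5 p [511.9  97.2 201.4] yaw 175.3 | shift [0.07 0.03 3.09] roll -0.01 | F [-0.7  0.1  1.2] gap 85.6 grip 0
[[0.51968025 0.09660735 0.022     ]]
```

View pics/w1.png

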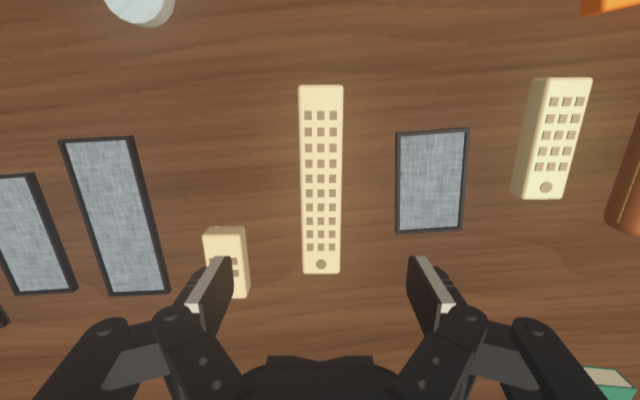

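The wrist view shows remote_xl centred between the fingers, spanning (300,86) to (341,273). Tray_s is at (432,180) and remote_m at (550,140). I'll refine these from this view.

```bash
python3 - <<'E'
from meas import *
c=cam("wrist")
rects(c,[(322,180),(550,140)],"remote")
rects(c,[(432,180),(114,215)],"tray")
E
```

```text
remote (322, 180) c 508.8 98.0 size 167.9 x 35.3 ang -4.6 z 22.9 r 518
remote (550, 140) c 485.1 291.6 size 98.4 x 35.1 ang -4.2 z 22.7 r 566
tray (432, 180) c 518.5 198.2 size 90.0 x 54.7 ang -0.1 z 4.6 r 555
tray (114, 215) c 533.1 -98.7 size 155.4 x 53.9 ang -1.7 z 4.8 r 542
```

```bash
python3 -m handwheel '{"deltas":[[1,0.07,0.03,0.8,0],[1,0,0,0.8,0],[1,0,0,0.8,0],[1,0,0,0.5,0],[1,0,0,0.19,0],[1,0,0,0,0],[-0.2,0,0,0,0],[-0.4,0,0,0,0],[-0.5,0,0,0,0],[-0.5,0,0,0,0],[-0.5,0,0,0,0],[-0.5,0,0,0,0]]}' 40
python3 -c "from h import *;to(509,98.5,78,175.35)"
```

```text
clock: 6.12
tcp_pos: [0.5104, 0.0989, 0.0791]
orientation: [0.001, 0.042, 0.999, -0.0]
wrist_force: [-0.8, 0.9, 6.2]
finger_gap: 0.0349
grip_force: 41.3
t 6.1 p [510.4  98.9  79.1] yaw 175.2 | shift [ 0.03 -0.01  0.03] roll -0.01 | F [-0.8  0.9  6.2] gap 34.9 grip 41
```

```bash
python3 -m handwheel '{"deltas":[[-0.5,0,0,-0.5,0],[-0.5,0,0,-0.8,0],[-0.5,0,0,-0.7,-0.35],[-0.5,0,0,0,-0.7],[-0.5,0,0,0,0]]}' 40
python3 -c "from h import *;to(545.5,-294,150,186)"
```

```text
clock: 6.75
tcp_pos: [0.5097, 0.0988, 0.1583]
orientation: [-0.0, -0.049, 0.999, -0.0]
wrist_force: [-0.3, 0.0, -0.6]
finger_gap: 0.0351
grip_force: 40.5
t 6.8 p [509.7  98.8 158.3] yaw -174.3 | shift [ 0.08 -9.86  0.21] roll -0.03 | F [-0.3  0.  -0.6] gap 35.1 grip 41
```

```bash
python3 -m handwheel '{"deltas":[[-0.5,0,-0.4,0,0],[-0.5,0,-0.8,0,0],[-0.5,0,-1,0,0],[-0.5,0,-1,0,0],[-0.5,0,-1,0,0],[-0.5,0,-1,0,0],[-0.5,0,-1,0,0],[-0.5,0,-1,0,0],[-0.5,0,-1,0,0],[-0.5,0.08,-1,0.1,0],[-0.5,0,-0.5,0.1,0],[-0.5,0,-0.16,0,0],[-0.5,0,0,0,0],[-0.5,0,0,0,0]]}'
python3 - <<'E'
from meas import *
to(545.5,-294,84,186)
c=cam("wrist");save("w2",c["frame"])
E
```

```text
clock: 8.5
tcp_pos: [0.546, -0.2927, 0.1504]
orientation: [-0.0, -0.051, 0.999, 0.0]
wrist_force: [0.3, 0.9, -0.4]
finger_gap: 0.0353
grip_force: 40.5
t 8.5 p [ 546.  -292.7  150.4] yaw -174.2 | shift [ 0.02 -0.03  1.66] roll -0.02 | F [ 0.3  0.9 -0.4] gap 35.3 grip 41
```

View pics/w2.png

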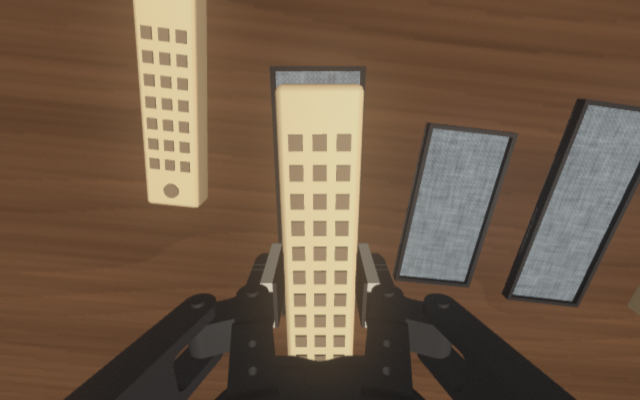

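The wrist view shows remote_xl held straight over tray_xl, whose near edge is at row 70. Next I lower and release it.

```bash
python3 -m handwheel '{"deltas":[[-0.5,0,-0.03,0.5,0],[-0.5,0,0,0.6,0],[-0.5,0,0,0.4,0],[-0.5,0,0,0.17,0],[-0.5,0,0,0,0],[-0.5,0,0,0,0],[0,0,0,0,0],[0.6,0,0,0,0],[1,0,0,0,0],[1,0,0,0,0],[1,0,0,-0.5,0],[1,0,0,-1,0],[1,0,0,-1,0],[1,0,0,-0.5,0]]}'
python3 - <<'E'
from meas import *
to(482,-392,200,179.3)
c=cam("scene");save("s2",c["frame"])
rects(c,[(172,287)],"remote"); rects(c,[(228,282)],"remote")
E
```

```text
clock: 10.3
tcp_pos: [0.5469, -0.2957, 0.2063]
orientation: [0.001, -0.05, 0.999, -0.001]
wrist_force: [0.9, 0.2, -0.0]
finger_gap: 0.0854
grip_force: 0.0
t 10.3 p [ 546.9 -295.7  206.3] yaw -174.3 | shift [ 1.86 -2.23  0.16] roll 0.64 | F [ 0.9  0.2 -0. ] gap 85.4 grip 0
remote (172, 287) c 487.6 -394.7 size 142.9 x 35.3 ang -0.7 z 21.8 r 627
remote (228, 282) c 525.4 -298.3 size 216.8 x 37.6 ang 5.9 z 26.1 r 604
```

View pics/s2.png

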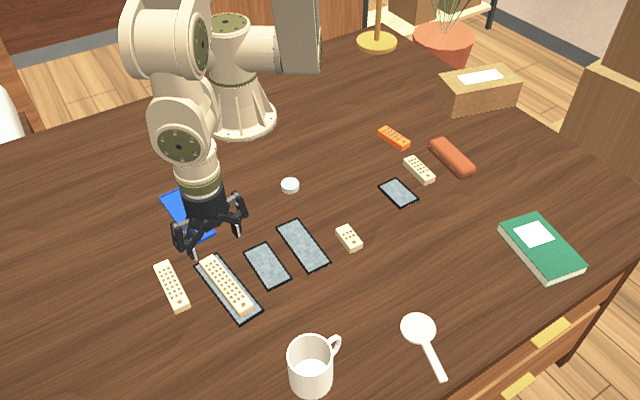

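Remote_xl lies in its tray around (228,285). Next I go to remote_l.

```bash
python3 -m handwheel '{"deltas":[[1,0.5,-0.6,0,0.2],[1,0.7,-0.8,0.1,0.4],[1,0.6,-0.8,0,0],[1,0,0,0,0],[1,0,0,0,0]]}'
python3 - <<'E'
from meas import *
to(482,-392,78,179.3)
c=cam("wrist");save("w3",c["frame"])
rects(c,[(320,180),(430,230)],"remote")
E
```

```text
clock: 10.98
tcp_pos: [0.4785, -0.3864, 0.1989]
orientation: [-0.0, 0.003, 1.0, 0.0]
wrist_force: [-0.3, 0.5, 0.1]
finger_gap: 0.0852
grip_force: 0.0
t 11.0 p [ 478.5 -386.4  198.9] yaw 179.7 | shift [-0.09 -0.14  3.02] roll 0.04 | F [-0.3  0.5  0.1] gap 85.2 grip 0
remote (320, 180) c 481.9 -394.9 size 133.9 x 35.3 ang -0.7 z 22.8 r 623
remote (430, 230) c 547.5 -295.1 size 171.9 x 35.5 ang 5.9 z 26.7 r 622
```

View pics/w3.png

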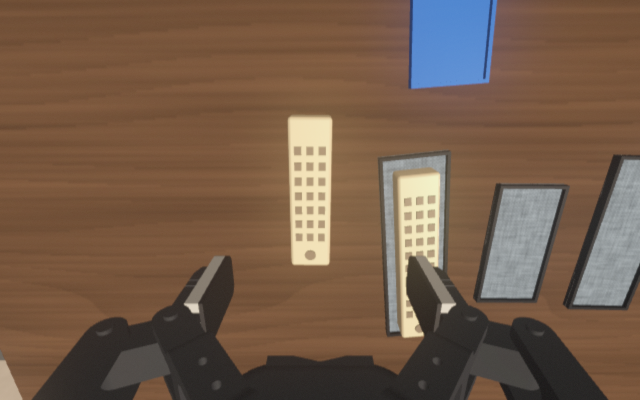

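The wrist view shows remote_xl inside its rim at (420,250) and remote_l at (310,190). Next I grasp remote_l.

```bash
python3 -m handwheel '{"deltas":[[1,-0.09,-0.19,0.8,0.04],[1,0,0,0.8,0],[1,0,0,0.8,0],[1,0,0,0.5,0],[1,0,0,0.1,0],[1,0,0,0,0],[-0.2,0,0,0,0],[-0.4,0,0,0,0],[-0.5,0,0,0,0],[-0.5,0,0,0,0],[-0.5,0,0,0,0],[-0.5,0,0,-0.5,0],[-0.5,0,0,-0.8,0],[-0.5,0,0,-0.7,0],[-0.5,0,0,-0.4,0],[-0.5,0,0,0,0]]}' 40
python3 -c "from h import *;to(531.5,-96,170,178.3)"
```

```text
clock: 13.02
tcp_pos: [0.4826, -0.3947, 0.1763]
orientation: [0.001, 0.006, 1.0, -0.001]
wrist_force: [0.4, -0.0, -2.0]
finger_gap: 0.0353
grip_force: 41.4
t 13.0 p [ 482.6 -394.7  176.3] yaw 179.3 | shift [-1.14  7.48  0.15] roll 0.10 | F [ 0.4 -0.  -2. ] gap 35.3 grip 41
```

```bash
python3 -m handwheel '{"deltas":[[-0.5,-0.1,0.5,0,0],[-0.5,-0.15,1,0,0],[-0.5,-0.15,1,0,0.1],[-0.5,-0.15,1,0,0],[-0.5,-0.15,1,0,0],[-0.5,-0.15,1,0,0],[-0.5,-0.15,1,0,0],[-0.5,-0.14,0.7,0.15,0],[-0.5,0,0.28,0,0],[-0.5,0,0,0,0],[-0.5,0,0,0,0]]}'
python3 -c "from h import *;to(531.5,-96,85,178.3)"
```

```text
clock: 14.4
tcp_pos: [0.5346, -0.0969, 0.1694]
orientation: [-0.0, 0.015, 1.0, -0.0]
wrist_force: [0.2, 0.1, -1.5]
finger_gap: 0.0347
grip_force: 41.3
t 14.4 p [534.6 -96.9 169.4] yaw 178.3 | shift [0.08 0.02 2.11] roll -0.00 | F [ 0.2  0.1 -1.5] gap 34.7 grip 41
```

```bash
python3 -m handwheel '{"deltas":[[-0.5,0.06,0.02,0.5,0],[-0.5,0,0,0.8,0],[-0.5,0,0,0.6,0],[-0.5,0,0,0.2,0],[-0.5,0,0,0,0],[-0.5,0,0,0,0],[0,0,0,0,0],[0.6,0,0,0,0],[1,0,0,0,0],[1,0,0,0,0],[1,0,0,-0.5,0],[1,0,0,-1,0],[1,0,0,-1,0],[1,0,0,-0.5,0]]}'
python3 - <<'E'
from meas import *
to(484.5,292.5,200,176.1)
c=cam("wrist");save("w4",c["frame"])
E
```

```text
clock: 16.15
tcp_pos: [0.5332, -0.0956, 0.2079]
orientation: [0.002, 0.015, 1.0, -0.001]
wrist_force: [0.4, -0.6, -0.2]
finger_gap: 0.0855
grip_force: 0.0
t 16.1 p [533.2 -95.6 207.9] yaw 178.3 | shift [1.5  9.66 0.18] roll 0.22 | F [ 0.4 -0.6 -0.2] gap 85.5 grip 0
```

View pics/w4.png

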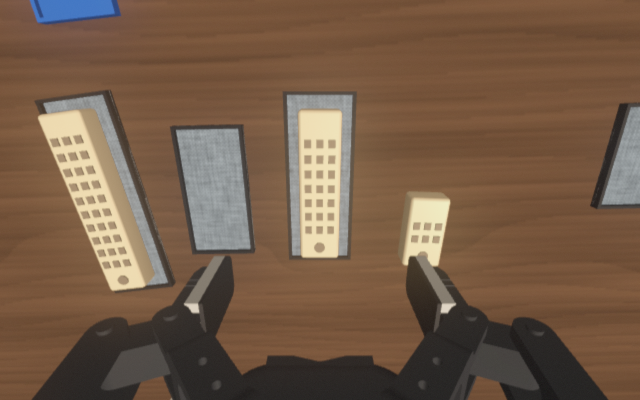

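Remote_l sits centred in tray_l at (320,185). Next is remote_m.

```bash
python3 -m handwheel '{"deltas":[[1,0.1,0.6,0,0.22],[1,0.15,1,0,0],[1,0.15,1,0,0],[1,0.15,1,0,0],[1,0.15,1,0,0],[1,0.15,1,0,0],[1,0.15,1,0,0],[1,0.15,1,0,0],[1,0.15,1,0,0],[1,0.1,0.8,0.1,0],[1,0,0.26,0.1,0],[1,0,0,0,0],[1,0,0,0,0]]}'
python3 - <<'E'
from meas import *
to(484.5,292.5,79,176.1)
c=cam("wrist");save("w5",c["frame"])
rects(c,[(320,180)],"remote")
rects(c,[(210,200)],"tray")
E
```

```text
clock: 17.82
tcp_pos: [0.5017, 0.2928, 0.1972]
orientation: [-0.0, 0.034, 0.999, -0.0]
wrist_force: [0.6, 1.0, 0.8]
finger_gap: 0.0855
grip_force: 0.0
t 17.8 p [501.7 292.8 197.2] yaw 176.1 | shift [ 0.43 -0.03  2.96] roll -0.00 | F [0.6 1.  0.8] gap 85.5 grip 0
remote (320, 180) c 484.3 292.6 size 98.4 x 35.3 ang -4.3 z 22.8 r 566
tray (210, 200) c 518.4 196.0 size 89.8 x 55.0 ang -0.6 z 4.8 r 554
```

View pics/w5.png

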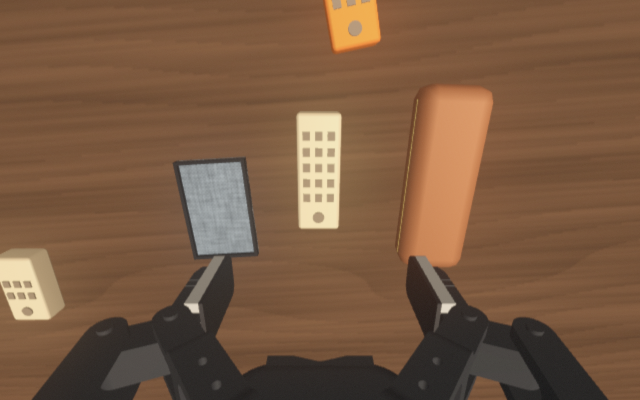

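Remote_m is at (319,170), with the case clear of the fingers to its right. I'll go down half-open for extra clearance.

```bash
python3 -m handwheel '{"deltas":[[0.5,0.43,-0.02,0.3,0],[0.5,0,0,0.8,0],[0.5,0,0,0.8,0],[0.5,0,0,0.8,0],[0.5,0,0,0.23,0],[0.5,0,0,0,0],[-0.2,0,0,0,0],[-0.4,0,0,0,0],[-0.5,0,0,0,0],[-0.5,0,0,0,0],[-0.5,0,0,0,0],[-0.5,0,0,-0.5,0],[-0.5,0,0,-0.8,0],[-0.5,0,0,-0.7,0],[-0.5,0,0,-0.4,0],[-0.5,0,0,0,0]]}' 40
python3 -c "from h import *;to(538,-194,170,179.2)"
```

```text
clock: 19.88
tcp_pos: [0.4851, 0.2945, 0.1774]
orientation: [0.001, 0.034, 0.999, 0.001]
wrist_force: [0.6, -0.4, -0.8]
finger_gap: 0.0347
grip_force: 40.5
t 19.9 p [485.1 294.5 177.4] yaw 176.1 | shift [ -2.14 -12.1    0.18] roll -0.31 | F [ 0.6 -0.4 -0.8] gap 34.7 grip 41
```

```bash
python3 -m handwheel '{"deltas":[[-0.5,0,0,0,-0.31],[-0.5,-0.1,-0.5,0,0],[-0.5,-0.12,-1,0,0],[-0.5,-0.12,-1,0,0],[-0.5,-0.12,-1,0,0],[-0.5,-0.12,-1,0,0],[-0.5,-0.12,-1,0,0],[-0.5,-0.12,-1,0,0],[-0.5,-0.12,-1,0,0],[-0.5,-0.12,-1,0,0],[-0.5,-0.12,-1,0,0],[-0.5,-0.12,-1,0,0],[-0.5,-0.12,-1,0.1,0],[-0.5,-0.07,-0.5,0.1,0],[-0.5,0,-0.2,0,0],[-0.5,0,0,0,0],[-0.5,0,0,0,0]]}'
python3 -c "from h import *;to(538,-194,86,179.2)"
```

```text
clock: 22.0
tcp_pos: [0.5373, -0.1935, 0.1683]
orientation: [-0.0, 0.006, 1.0, 0.0]
wrist_force: [-0.9, 0.7, 0.0]
finger_gap: 0.035
grip_force: 40.5
t 22.0 p [ 537.3 -193.5  168.3] yaw 179.3 | shift [-0.02 -0.01  2.06] roll 0.01 | F [-0.9  0.7  0. ] gap 35.0 grip 41
```

```bash
python3 -m handwheel '{"deltas":[[-0.5,-0.02,-0.01,0.5,0],[-0.5,0,0,0.8,0],[-0.5,0,0,0.6,0],[-0.5,0,0,0.14,0],[-0.5,0,0,0,0],[-0.5,0,0,0,0],[0,0,0,0,0],[0.6,0,0,0,0],[0.6,0,0,0,0],[0.6,0,0,0,0],[0.6,0,0,-0.5,0],[0.6,0,0,-1,0],[0.6,0,0,-1,0],[0.6,0,0,-0.5,0]]}'
python3 - <<'E'
from meas import *
to(578,1.5,200,175.2)
c=cam("wrist");save("w6",c["frame"])
E
```

```text
clock: 23.75
tcp_pos: [0.5391, -0.1955, 0.2092]
orientation: [0.001, 0.007, 1.0, -0.001]
wrist_force: [0.5, -0.4, -0.1]
finger_gap: 0.068
grip_force: 0.0
t 23.8 p [ 539.1 -195.5  209.2] yaw 179.2 | shift [-0.91  4.94  0.23] roll 0.40 | F [ 0.5 -0.4 -0.1] gap 68.0 grip 0
```

View pics/w6.png

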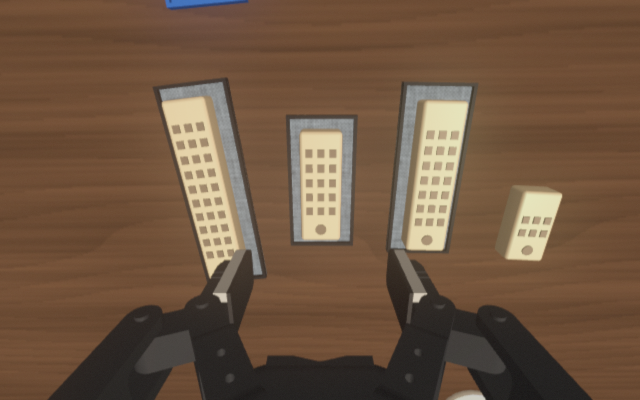

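Remote_m is centred in tray_m at (321,185). Last is remote_s.

```bash
python3 -m handwheel '{"deltas":[[0.8,-0.15,0.8,0,0.4],[0.8,-0.1,1,0,0],[0.8,-0.1,1,0.1,0],[0.8,-0.1,1,0.1,0],[0.8,-0.1,0.8,0,0],[0.8,0,0.4,0,0],[0.8,0,0,0,0],[0.8,0,0,0,0]]}'
python3 - <<'E'
from meas import *
to(578,1.5,79,175.2)
c=cam("wrist")
rects(c,[(320,180)],"remote")
E
```

```text
clock: 24.8
tcp_pos: [0.5745, 0.0021, 0.1985]
orientation: [-0.0, 0.042, 0.999, -0.0]
wrist_force: [-0.4, -0.7, -0.6]
finger_gap: 0.0771
grip_force: 0.0
t 24.8 p [574.5   2.1 198.5] yaw 175.2 | shift [-0.09 -0.01  2.99] roll -0.00 | F [-0.4 -0.7 -0.6] gap 77.1 grip 0
remote (320, 180) c 579.3 0.7 size 69.0 x 34.6 ang -3.7 z 22.7 r 579
```

```bash
python3 -m handwheel '{"deltas":[[0.8,-0.1,-0.02,0.8,0],[0.8,0,0,0.8,0],[0.8,0,0,0.8,0],[0.8,0,0,0.5,0],[0.8,0,0,0.1,0],[0.8,0,0,0,0],[-0.2,0,0,0,0],[-0.4,0,0,0,0],[-0.5,0,0,0,0],[-0.5,0,0,0,0],[-0.5,0,0,0,0],[-0.5,0,0,-0.5,0],[-0.5,0,0,-0.8,0],[-0.5,0,0,-0.7,0],[-0.5,0,0,-0.4,0],[-0.5,0,0,0,-0.43],[-0.5,0,0,0,0]]}' 40
python3 -c "from h import *;to(517.3,198,170,179.4)"
```

```text
clock: 26.98
tcp_pos: [0.5782, 0.0019, 0.1743]
orientation: [-0.0, 0.004, 1.0, -0.0]
wrist_force: [-1.8, 0.7, -0.6]
finger_gap: 0.035
grip_force: 40.8
t 27.0 p [578.2   1.9 174.3] yaw 179.5 | shift [1.57 4.89 0.11] roll 0.01 | F [-1.8  0.7 -0.6] gap 35.0 grip 41
```

```bash
python3 -m handwheel '{"deltas":[[-0.5,0.2,0.5,0,0],[-0.5,0.3,1,0,0],[-0.5,0.35,1,0,0],[-0.5,0.35,1,0,0],[-0.5,0.27,0.9,0,0],[-0.5,0.1,0.4,0.1,0],[-0.5,0,0.09,0,0],[-0.5,0,0,0,0],[-0.5,0,0,0,0]]}'
python3 -c "from h import *;to(517.3,197.5,84,179.4)"
```

```text
clock: 28.1
tcp_pos: [0.5178, 0.197, 0.1706]
orientation: [0.0, 0.005, 1.0, -0.0]
wrist_force: [0.0, 0.1, -0.7]
finger_gap: 0.035
grip_force: 40.9
t 28.1 p [517.8 197.  170.6] yaw 179.4 | shift [0.01 0.01 2.17] roll 0.00 | F [ 0.   0.1 -0.7] gap 35.0 grip 41
```

```bash
python3 -m handwheel '{"deltas":[[-0.5,0,0,0.5,0],[-0.5,0,0,0.8,0],[-0.5,0,0,0.6,0],[-0.5,0,0,0.25,0],[-0.5,0,0,0,0],[-0.5,0,0,0,0],[0,0,0,0,0],[0.6,0,0,0,0],[0.6,0,0,0,0],[0.6,0,0,0,0],[0.6,0,0,-0.5,0],[0.6,0,0,-1,0],[0.6,0,0,-1,0],[0.6,0,0,-1,0],[0.6,0,0,-0.5,0],[0.6,0,0,0,0]]}'
python3 - <<'E'
from meas import *
to(517.3,197.5,84,179.4)
c=cam("wrist");save("w7",c["frame"])
c=cam("scene");save("s7",c["frame"])
E
```

```text
clock: 30.1
tcp_pos: [0.5183, 0.1983, 0.2464]
orientation: [0.002, 0.004, 1.0, 0.0]
wrist_force: [0.2, 0.0, 0.4]
finger_gap: 0.0683
grip_force: 0.0
t 30.1 p [518.3 198.3 246.4] yaw 179.5 | shift [ 0.04 -0.02  4.06] roll 0.01 | F [0.2 0.  0.4] gap 68.3 grip 0
```

View pics/w7.png

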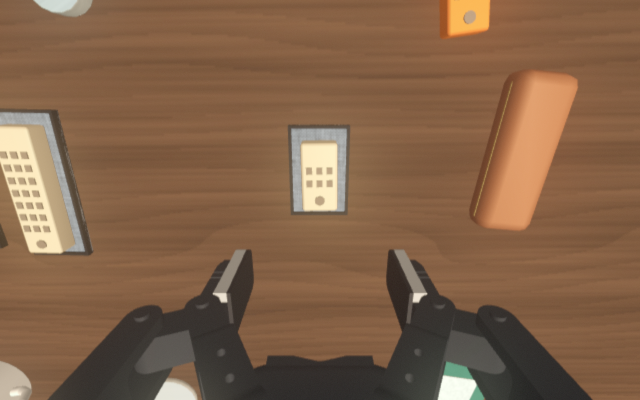

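View pics/s7.png

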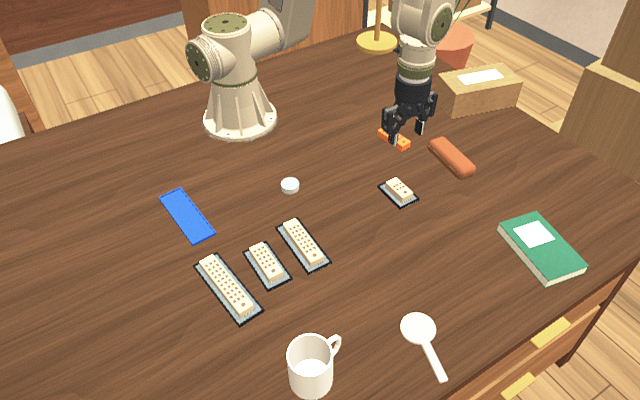

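All four remotes lie inside their rims: xl at (228,287), m at (267,263), l at (303,243) and s at (399,190). The case is still at (452,157).

```bash
python3 -c "from h import *;print(hand_in())"
```

```text
the job is handed in; nothing more can be done
None
```

I put all four remotes in their matching trays, flat, buttons up and released, left the spectacle case where it was, and handed the job in at about 30 s of the 96 s allowed.

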